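# Snug the brass flush elbow to its mark

### The job

Two valve casings are clamped up for flushing after lapping, each with a barbed elbow hand-started in its tapped top cap. The nickel elbow is already set; grip the brass elbow from above and screw it in clockwise (seen from above) against the stiffening thread until its barb points straight at the red pin of its own clamp, then stop there and let go. Do not overtighten it well past the pin, and leave the nickel elbow as it is.

Things in the scene. Friction and masses are not known exactly. Their poses are not given: they have to be found in the camera images.
- brass_elbow_grip (a point): Centre of the brass elbow's upright block (18 mm wide along its y, 26 mm along x, 42 mm tall), on its vertical thread axis, 106 mm above the bench; grip the flat 18 mm sides. Own x points along the level barb: 17 mm thick, reaching 58 mm from the axis, 4 mm above this centre. Below the block: 24 mm collar, 37 mm brass cap with top 75 mm above bench, jaws 50 mm high, 43 mm to each side.
- brass_elbow (a joint): Angle of the brass elbow in its thread (rad), growing as it is screwed in, clockwise from above: 0 thread start, 1.45 barb points at its red pin, 1.95 end stop; starts between 0 and 0.5, so one grasp is enough. Resistance rises steadily from 0.11 to 0.18 Nm at the pin; it stays where left and does not sink noticeably.
- casing_a_mark (a point): Top of the red pin (8 mm thick, top 70 mm above the bench) on the clamp that holds the brass elbow, 85 mm from the elbow's thread axis, standing on a red line that runs out from that axis. The clamp is fixed to the bench.
- nickel_elbow_tip (a point): Barb tip of the other, silvery nickel elbow, same shape and size, in a like clamp with its own red pin, at which it already points; 58 mm from its thread axis, x along the barb, 110 mm above the bench. Loose on the bench between the clamps: dark steel arbor (80 mm tall, 26 thick), aluminium sleeve (40 mm tall), nickel finger button (10 mm tall).

How it is judged (in metres and radians):
At the end, for the whole second after the job is handed in: The brass elbow is at rest with its barb within 10 degrees of its red pin (joint 1.45 within 0.18 rad), and the nickel elbow's tip is within 12 mm of where it started (value of joint brass_elbow between 1.27 and 1.63 rad and velocity of joint brass_elbow between -0.05 and 0.05 rad/s and distance of nickel_elbow_tip from where it was at the start of the episode below 0.012 m); the robot touches nothing.
It fails at once if the brass elbow is overtightened, more than 17 degrees past its pin (value of joint brass_elbow above 1.75 rad).
It fails at once if the nickel elbow is turned (its tip moved more than 12 mm) (distance of nickel_elbow_tip from where it was at the start of the episode above 0.012 m).
It also fails if it takes over 32 s, if anything falls off the work surface, if the arm or the gripper's body presses on something with over 40 N, if the wrist force passes 120 N, or if a joint passes its speed limit or range.

### The arm

A 6-joint arm with a two-finger parallel gripper is mounted at the origin on the work surface. World frame = base frame: x ahead of the robot, y to its left, z up, the work surface at z = 0. Lengths are in mm, angles in degrees, forces in N, time in s.
With the tool pointing down it reaches from about 250 to 725 mm from the base axis. Payload 9.7 kg.
Tool frame: the origin (TCP) lies midway between the tips of the shut fingers; the grasp point (between the pads) lies 19 mm behind it; z points along the fingers, y is the line along which they close (so a half turn about z gives the same grasp; the last joint's range is limited). The gripper opens to 85 mm and grips with 20 to 120 N. Pads are 22 mm wide; open, the fingers measure 114 mm over their backs; the gripper's body (76 mm by 85 mm) begins 54 mm behind the grasp point. The pads swing forward as they close: fully open they stand 13 mm farther back than shut.
Start: joints at [-63.827, 4.979, 10.078, 95.1, 0, 90], TCP at [242.59, -493.606, 231.284] pointing down, gripper open.
Joint ranges: [-179.16, 179.16], [-48.56, 103.87], [-65.8, 70.77], [-126.05, 130.52], [-82.76, 87.17], [-180, 180]. Speed limits (degrees/s): [127.2, 127.2, 147.25, 180, 180, 180].

### API

Orientations are given as a 3x3 rotation matrix whose columns are the frame's x, y, z axes.
In Python, from bench import robot gives the robot as it stands. The module is installed in compiled form; this text tells all that it offers.
- The arm moves only by the shell command python3 -m jog 'ROWS' [OPENING] [FORCE]. ROWS is JSON, a list of rows, each a list of 4 numbers: the shift along the world's x, y, z in m, then the turn about the world's z in rad. In form: [[tx, ty, tz, roll], ...]. A call has 1 to 5 rows; each row shifts and turns the commanded pose from where the row before left it; what a row does not reach is not made up. A row lasts 1/10 s, in which the tool goes at most 50 mm and 8.59 degrees, less where a joint would pass 70% of its speed; a pose out of reach is approached as far as the arm can. A call is refused whole if a number of a shift passes 0.05 or a number of a turn 0.15, either way. A call with a gripper value outside its range is refused whole. OPENING is the gripper's target within -1 to 1 (fully open at 1, half-way at 0, shut at -1), set as the call begins (- or left out, the last holds). The fingers move at their own pace and stop on an object; FORCE is the grip in N (left out, the last holds). Time passes only in rows, so rows that do not move let the fingers close. It gives the time, the measured TCP pose, the force, the opening and the grip force at its end, in the units of the state.
- robot.get_obs(): the state, without advancing time (a new reading comes with each control period).
- robot.grab_frame(name): name is "scene" or "side" or "wrist"; returns (picture, depth): 480x640x3 uint8, red, green, blue; 480x640 float32, mm along the optical axis (not along the pixel's ray), 0 where there is no reading.
- robot.get_calibration(name): a dict with "fx", "fy", "cx", "cy" (pixels), "cam_to_world" (4x4, takes a point from camera to world coordinates). Camera axes: x right, y down, z forward; pixel columns grow to the right and rows downward; lengths in mm; the calibration is good to about 2 mm. The wrist camera is an equidistant fisheye: a pixel r from the principal point sees the ray r / f radians off the axis. A picture is of the moment at which its call begins: read the wrist's pose just before it. get_calibration takes no time and is no camera call; for the wrist camera it gives the pose at the moment of the call.
- robot.sign_off(): hands the job in; it is judged then, once.
The state is a dict: "time_s": time; "joint_pos": joint angles; "qd": joint speeds; "joint_efforts": joint torques, N m; "tool_pos": TCP position; "orientation": TCP orientation; "contact_force": force on the tool from outside, world axes, zero at the start; "wrist_torque": the same for the moment, N m; "width": finger opening in mm; "grip_force": force on a finger pad.
Only numpy, scipy, OpenCV 4.12 (cv2) and the standard library are available. Lean on these libraries where they do the work, as an engineer would, in place of code of your own. Each camera call takes 0.05 s, during which the arm holds its last target. There are 200 camera calls.

## Working session

There is one attempt and no reset: what is moved stays moved. The work goes in short steps, Python scripts to look and compute and a shell command to move; the robot and the scene stay as the last step left them, time stands still between calls to the robot, and variables do not carry over. Pictures are saved under pics/ and viewed, at most 10 in all, crops included, and the job is handed in when it is done.

```bash
mkdir -p pics; cat > h.py <<'E'
import numpy as np, cv2
from bench import robot
def snap(name,fn):
    c=robot.get_calibration(name); im,d=robot.grab_frame(name)
    cv2.imwrite('pics/'+fn+'.png',im[:,:,::-1]); np.savez('pics/'+fn+'.npz',im=im,d=d,T=c['cam_to_world'],k=[c['fx'],c['fy'],c['cx'],c['cy']]); return im,d,c
def ray(fn,u,v,fish=False):
    z=np.load('pics/'+fn+'.npz');fx,fy,cx,cy=z['k'];a=np.array([(u-cx)/fx,(v-cy)/fy])
    if fish:
        r=np.linalg.norm(a);p=np.array([*(a/max(r,1e-9)*np.sin(r)),np.cos(r)])
    else: p=np.array([*a,1.])
    return z['T'][:3,3],z['T'][:3,:3]@p
def onz(fn,u,v,zz,fish=False):
    o,d=ray(fn,u,v,fish); return np.round(o+d*(zz-o[2])/d[2],1)
def cloud(fn):
    z=np.load('pics/'+fn+'.npz');fx,fy,cx,cy=z['k'];d=z['d'];v,u=np.mgrid[:480,:640]
    P=np.stack([(u-cx)/fx*d,(v-cy)/fy*d,d],-1);return z['im'],d,P@z['T'][:3,:3].T+z['T'][:3,3]
E
python3 - <<'E'
from h import *
for n in ['scene','side','wrist']: snap(n,n+'0')
a,b=[cv2.imread(f'pics/{n}0.png') for n in('scene','side')]
E
```

```text
(no output)
```

View pics/scene0.png

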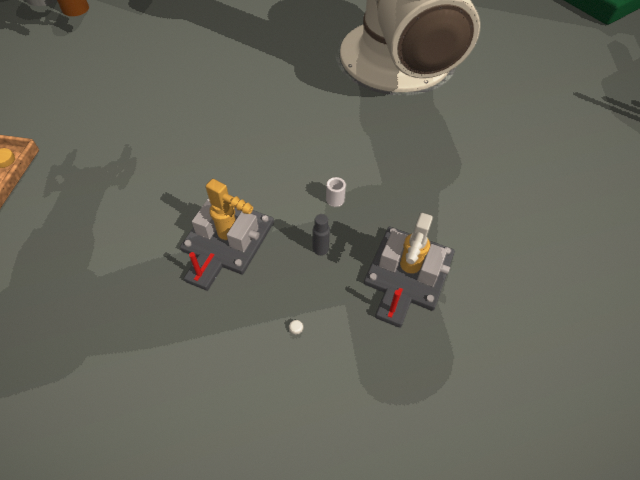

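View pics/side0.png

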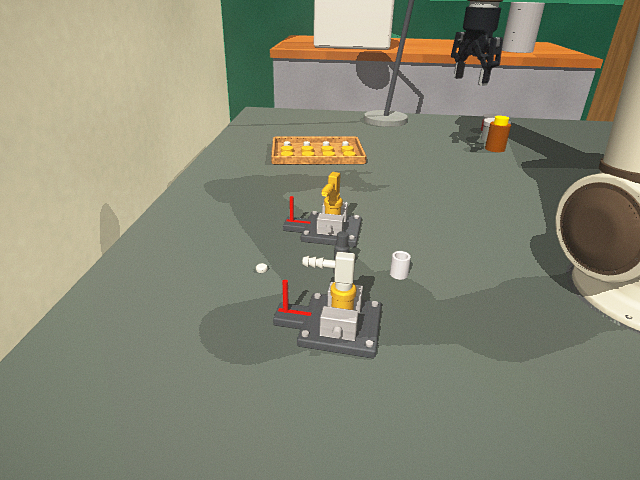

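The scene view shows the brass elbow at about (217,190), with its barb pointing to (250,208). Its red pin top is at about (193,254) and the pin foot at (199,277). The nickel elbow is at (420,235). The loose parts lie between the two clamps, at (320,235), (336,190) and (296,327).

```bash
python3 - <<'E'
from h import *
im,d,P=cloud('scene0');hsv=cv2.cvtColor(im,cv2.COLOR_RGB2HSV)
H,S,V=[hsv[...,i].astype(int) for i in range(3)]
v,u=np.mgrid[:480,:640];ok=(d>0)
yel=ok&(H>12)&(H<30)&(S>120)&(V>80)&(u>180)&(u<275)&(v>170)&(v<250)
q=P[yel&(P[...,2]>84)];print(len(q),q.min(0),q.max(0))
t=P[yel&(P[...,2]>121)];print('top',len(t),t.mean(0),t.min(0),t.max(0))
b=P[yel&(P[...,2]>100)&(P[...,2]<121)];print('barb',b[np.argsort(b[:,1])[[0,5,-6,-1]]].round(1))
cap=P[yel&(abs(P[...,2]-75)<2.5)];print('cap',len(cap),cap.mean(0))
red=ok&((H<6)|(H>174))&(S>170)&(V>80)&(u>180)&(u<275)&(v>230)&(v<300)
r=P[red];rt=r[r[:,2]>60];print('pin',len(rt),rt.mean(0),'all',r.min(0),r.max(0))
rl=r[r[:,2]<22];print('line',len(rl),rl.min(0),rl.max(0));
vv,uu=np.nonzero(red);i=np.argmin(vv);print(uu[i],vv[i])
for j in np.argsort(vv)[:6]:print(uu[j],vv[j],onz('scene0',uu[j],vv[j],70))
print(robot.get_obs()['orientation'])
# polyline of block top corners
print('toppix',onz('scene0',217,186,127))
E
python3 -c "
import cv2;a=cv2.imread('pics/scene0.png')[165:295,165:285];cv2.imwrite('pics/c.png',cv2.resize(a,None,fx=4.5,fy=4.5,interpolation=cv2.INTER_CUBIC))"
```

```text
775 [ 537.14459355 -161.49261804   84.05619021] [566.40040774 -90.62634462 128.51093792]
top 214 [ 548.55710208 -146.90640511  125.71537428] [ 537.14459355 -161.49261804  121.04830998] [ 558.31500914 -134.23360034  128.51093792]
barb [[ 550.9 -161.5  104.1]
 [ 552.6 -159.5  117.8]
 [ 558.4  -92.   109.2]
 [ 557.5  -90.6  111. ]]
cap 153 [ 553.90250833 -144.63187831   74.47997549]
pin 43 [ 631.91984343 -155.04824243   67.49628253] all [ 592.49818475 -180.69481033    5.46333384] [ 642.27052712 -149.19624856   71.66097466]
line 116 [ 592.49818475 -180.69481033    5.46333384] [ 642.27052712 -149.19624856   21.51734805]
191 252
191 252 [ 628.1 -157.9   70. ]
192 252 [ 627.7 -156.6   70. ]
193 252 [ 627.3 -155.3   70. ]
189 253 [ 630.5 -159.8   70. ]
190 253 [ 630.1 -158.5   70. ]
191 253 [ 629.6 -157.2   70. ]
[[ 8.97474199e-01  4.41066754e-01 -4.25480339e-04]
 [ 4.41066959e-01 -8.97473757e-01  8.91141639e-04]
 [ 1.11955117e-05 -9.87441948e-04 -9.99999512e-01]]
toppix [ 548.2 -144.7  127. ]
```

View pics/c.png

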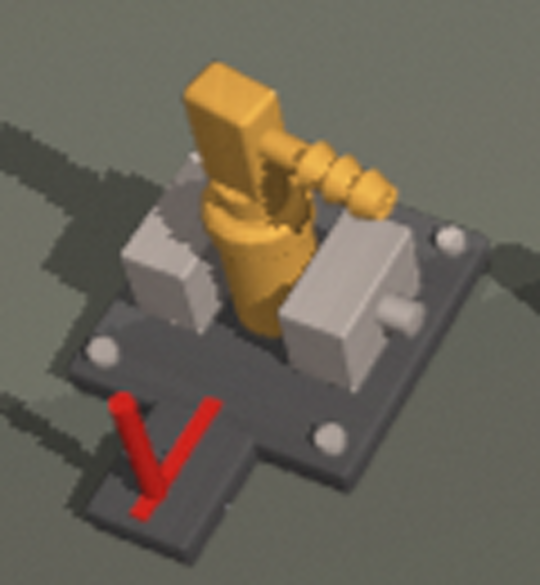

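View pics/wrist0.png

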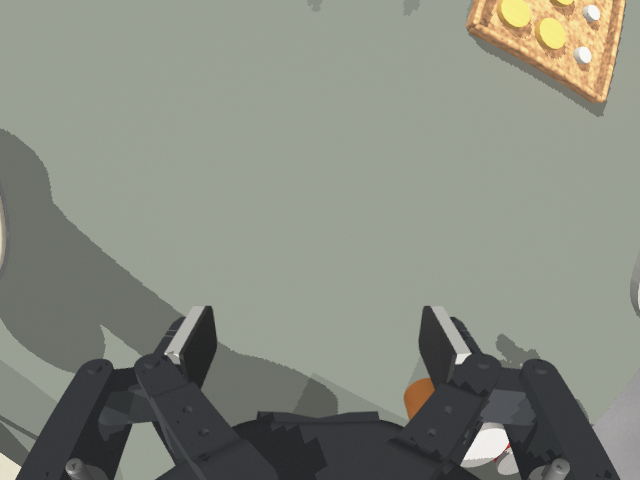

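```bash
python3 - <<'E'
from h import *
f=lambda x,y,z,fn='scene0':onz(fn,x/4.5+164.6,y/4.5+164.6,z)
c=[f(*p,127) for p in [(185,100),(217,62),(283,92),(243,125)]];print(c,np.mean(c,0))
for n,(i,j) in {'e01':(0,1),'e12':(1,2),'e32':(3,2),'e03':(0,3)}.items():
    w=c[j]-c[i];print(n,np.linalg.norm(w).round(1),np.degrees(np.arctan2(w[1],w[0])).round(1))
print('tip',f(380,200,110),'pin',f(122,402,70))
im,d,P=cloud('scene0');z=lambda x,y:P[int(y/4.5+165),int(x/4.5+165)].round(1)
print('line',z(150,505),z(213,405),z(137,515))
a,b=f(137,515,14),f(215,403,14);print(a,b,np.degrees(np.arctan2(*(a-b)[[1,0]])))
print('arbor',P[218,321].round(1),'sleeve',P[183,336].round(1),'nickelblock',P[222,424].round(1))
E
```

```text
[array([ 554.5, -158.8,  127. ]), array([ 537.3, -156. ,  127. ]), array([ 542. , -131.7,  127. ]), array([ 557.9, -137.9,  127. ])] [ 547.925 -146.1    127.   ]
e01 17.4 170.8
e12 24.8 79.1
e32 17.1 158.7
e03 21.2 80.8
tip [559.8 -94.2 110. ] pin [ 630.7 -155.6   70. ]
line [ 636.5 -154.9   15.4] [ 595.6 -150.9   17. ] [ 641.3 -157.3   16.2]
[ 640.4 -158.1   14. ] [ 592.5 -152.3   14. ] -6.904082561481661
arbor [521.5  -1.7  79.7] sleeve [407.9 -11.4  27.6] nickelblock [518.9 139.5 127.3]
```

```bash
python3 -m jog '[[0.03,0.035,0,0.145],[0.03,0.035,0,0.145],[0.03,0.035,0,0.145],[0.03,0.035,0,0.145],[0.03,0.035,0,0.145]]' 1; python3 -c "
from h import *;print(robot.get_obs()['joint_pos'])"
```

```text
time_s: 0.65
tool_pos: [393.4, -317.0, 231.2]
orientation: [[0.374, 0.927, -0.0], [0.927, -0.374, 0.0], [-0.0, -0.0, -1.0]]
contact_force: [0.7, -1.4, -0.0]
width: 85.1
grip_force: 0.0
[-3.88673296e+01 -1.16430111e+00  3.75422838e+00  9.49219153e+01
 -1.51690939e-03  7.30954616e+01]
```

```bash
python3 -m jog '[[0.031,0.034,0,0.145],[0.031,0.034,0,0.145],[0.031,0.034,0,0.145],[0.031,0.034,0,0.145],[0.031,0.034,0,0.145]]' >/dev/null
for i in 1; do python3 -m jog '[[0,0,0,0.145],[0,0,0,0.145],[0,0,0,0.145],[0,0,0,0.145],[0,0,0,0.145]]' >/dev/null; done
python3 -m jog '[[0,0,0,0.145],[0,0,0,0.145],[0,0,0,0.145],[0,0,0,0.145],[0,0,0,0.145]]' >/dev/null
python3 -m jog '[[0,0,0,0.145],[0,0,0,0.145],[0,0,0,0.145],[0,0,0,0.145],[0,0,0,0.145]]'
python3 -m jog '[[0,0,0,0.145],[0,0,0,0.145],[0,0,0,0.145],[0,0,0,0]]'
python3 - <<'E'
from h import *
o=robot.get_obs();print(o['tool_pos'],o['joint_pos'],np.degrees(np.arctan2(o['orientation'][1][1],o['orientation'][0][1])))
snap('wrist','w1')
E
```

```text
time_s: 2.65
tool_pos: [547.5, -148.6, 231.0]
orientation: [[-0.585, -0.811, -0.001], [-0.811, 0.585, 0.0], [0.0, 0.001, -1.0]]
contact_force: [0.5, 0.1, -0.7]
width: 85.6
grip_force: 0.0
time_s: 3.05
tool_pos: [547.5, -148.6, 231.0]
orientation: [[-0.192, -0.981, -0.001], [-0.981, 0.192, 0.0], [-0.0, 0.001, -1.0]]
contact_force: [0.6, 0.8, 0.1]
width: 85.3
grip_force: 0.0
[ 547.5096948  -148.58227682  230.9854383 ] [-1.51828250e+01  7.42345954e+00  1.27054851e+01  9.53138840e+01
 -6.61086991e-04 -9.41014957e+01] 168.9186713053336
```

View pics/w1.png

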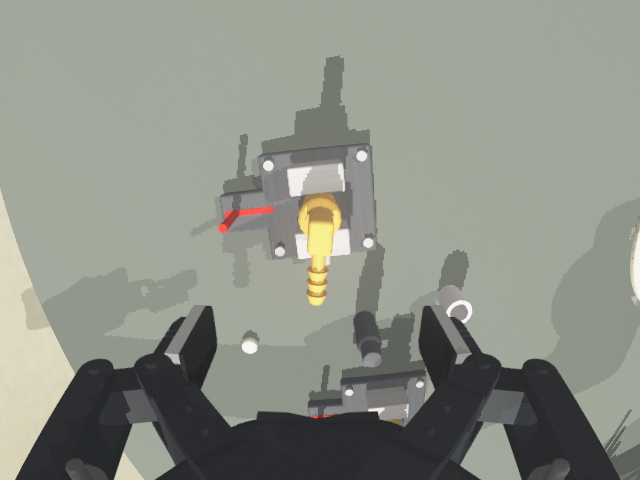

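The wrist view shows the brass block at about (320,238), its barb tip at (317,302), the pin top at (223,230) and the cap ring at (320,215).

```bash
python3 -c "
import cv2;a=cv2.imread('pics/w1.png')[190:310,210:360];cv2.imwrite('pics/c2.png',cv2.resize(a,None,fx=5,fy=5,interpolation=cv2.INTER_CUBIC))"
python3 - <<'E'
from h import *
z=np.load('pics/w1.npz');im=z['im'];d=z['d'];hsv=cv2.cvtColor(im,cv2.COLOR_RGB2HSV)
H,S,V=[hsv[...,i].astype(int) for i in range(3)];v,u=np.mgrid[:480,:640]
fx,fy,cx,cy=z['k'];a=np.stack([(u-cx)/fx,(v-cy)/fy],-1);r=np.linalg.norm(a,axis=-1)+1e-9
P=np.stack([a[...,0]*np.tan(r)/r*d,a[...,1]*np.tan(r)/r*d,d],-1)@z['T'][:3,:3].T+z['T'][:3,3]
m=(H>12)&(H<32)&(S>120)&(V>80)&(u>290)&(u<350)&(v>180)&(v<312)
t=P[m&(abs(P[...,2]-127)<3)].astype(np.float32)
print(len(t),t.mean(0),cv2.minAreaRect(t[:,:2]))
b=P[m&(P[...,2]>108)&(P[...,2]<123)&(v>262)];print('barb',len(b),b.mean(0),np.percentile(b[:,1],98),np.polyfit(b[:,1],b[:,0],1))
red=((H<6)|(H>174))&(S>170)&(u>200)&(u<290)&(v>180)&(v<260)
p=P[red&(P[...,2]>66)];print('pin',len(p),p.mean(0))
l=P[red&(P[...,2]<22)];print('line',len(l),np.degrees(np.arctan(np.polyfit(l[:,0],l[:,1],1)[0])))
print(onz('w1',223,230,70,True),onz('w1',317,302,110,True))
E
```

```text
Traceback (most recent call last):
cv2.error: OpenCV(4.12.0) /io/opencv/modules/imgproc/src/convhull.cpp:143: error: (-215:Assertion failed) total >= 0 && (depth == CV_32F || depth == CV_32S) in function 'convexHull'
```

View pics/c2.png

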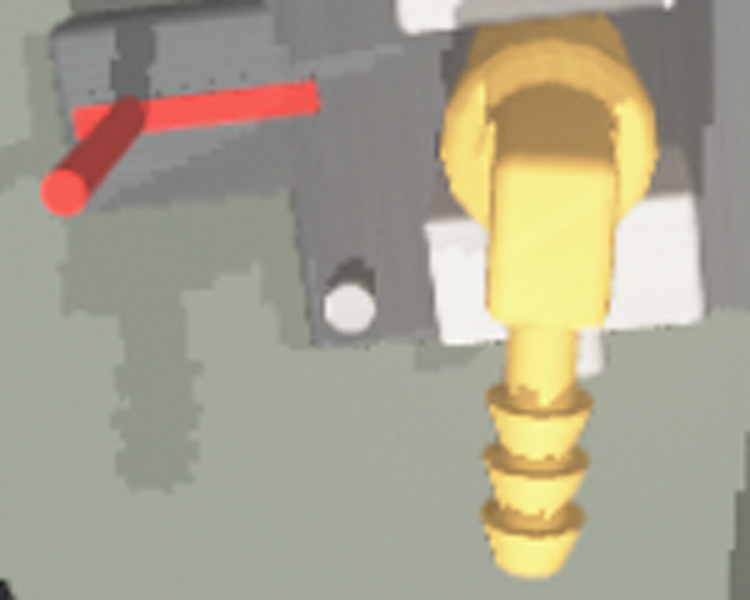

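```bash
python3 - <<'E'
from h import *
f=lambda x,y,z:onz('w1',x/5+209.6,y/5+189.6,z,True)
c=np.array([f(*p,127) for p in [(497,160),(617,162),(608,322),(490,318)]]);ax=c.mean(0)
ang=lambda w:np.degrees(np.arctan2(w[1],w[0])).round(1)
print(c,ax);print(np.linalg.norm(c-np.roll(c,1,0),axis=1))
print('sides',ang(c[3]-c[0]),ang(c[2]-c[1]))
t=f(533,575,110);p=f(65,192,70);print('tip',t,ang(t-ax),np.linalg.norm((t-ax)[:2]),'pin',p,ang(p-ax),np.linalg.norm((p-ax)[:2]))
a,b=f(78,123,16),f(318,97,16);print('line',ang(a-b))
E
```

```text
[[ 550.6 -161.2  127. ]
 [ 534.4 -157.7  127. ]
 [ 539.9 -134.8  127. ]
 [ 556.2 -138.6  127. ]] [ 545.275 -148.075  127.   ]
[23.28347053 16.57377446 23.55122078 16.73708457]
sides 76.1 76.5
tip [560.1 -88.  110. ] 76.1 61.87718683004259 pin [ 630.  -155.2   70. ] -4.8 85.0240627704886
line -5.5
```

```bash
python3 -m jog '[[-0.001,0.001,-0.036,-0.04],[0,0,-0.036,0],[0,0,-0.036,0],[0,0,-0.02,0],[0,0,-0.016,0]]' 
python3 -m jog '[[0,0,0,0],[0,0,0,0],[0,0,0,0],[0,0,0,0],[0,0,0,0]]' -1 60
python3 -m jog '[[0,0,0,0],[0,0,0,0],[0,0,0,0],[0,0,0,0],[0,0,0,0]]'
python3 - <<'E'
from h import *
o=robot.get_obs();print(o['tool_pos'],o['wrist_torque'],np.degrees(np.arctan2(o['orientation'][1][1],o['orientation'][0][1])))
E
```

```text
time_s: 3.6
tool_pos: [545.8, -147.4, 85.3]
orientation: [[-0.238, -0.971, -0.002], [-0.971, 0.238, 0.001], [-0.0, 0.002, -1.0]]
contact_force: [0.7, 0.2, 1.3]
width: 85.7
grip_force: 0.0
time_s: 4.1
tool_pos: [545.8, -147.5, 88.5]
orientation: [[-0.234, -0.972, -0.001], [-0.972, 0.234, -0.0], [0.0, 0.001, -1.0]]
contact_force: [-1.3, -0.1, -0.3]
width: 17.1
grip_force: 58.4
time_s: 4.6
tool_pos: [545.9, -147.5, 88.5]
orientation: [[-0.234, -0.972, -0.0], [-0.972, 0.234, -0.0], [0.0, 0.0, -1.0]]
contact_force: [-8.4, 1.3, 7.7]
width: 17.2
grip_force: 59.6
[ 545.9435517  -147.54067739   88.49256023] [ 0.31427585  1.28324923 -0.05972556] 166.4652379492311
```

```bash
J='[[0,0,0,-0.1],[0,0,0,-0.1],[0,0,0,-0.1],[0,0,0,-0.1],[0,0,0,-0.1]]'
python3 -m jog '[[0,0,0,-0.1],[0,0,0,-0.1],[0,0,0,-0.1],[0,0,0,-0.1],[0,0,0,-0.1]]'
python3 - <<'E'
from h import *
o=robot.get_obs();print(o['contact_force'],o['wrist_torque'],np.degrees(np.arctan2(o['orientation'][1][1],o['orientation'][0][1])))
E
```

```text
time_s: 5.1
tool_pos: [545.8, -147.5, 88.5]
orientation: [[-0.674, -0.738, -0.001], [-0.738, 0.674, -0.0], [0.001, 0.001, -1.0]]
contact_force: [-8.1, 2.4, 8.4]
width: 17.5
grip_force: 59.6
[-8.09821483  2.4082943   8.42122181] [0.29891442 1.39219533 0.1189983 ] 137.60270857064972
```

Forces are gentle and the measured moment about z is 0.12 Nm, which matches the thread. I'll keep turning, up to 1.3 rad in total.

```bash
python3 -m jog '[[0,0,0,-0.1],[0,0,0,-0.1],[0,0,0,-0.1],[0,0,0,-0.1],[0,0,0,-0.1]]'
python3 -m jog '[[0,0,0,-0.1],[0,0,0,-0.1],[0,0,0,-0.1],[0,0,0,0],[0,0,0,0]]'
python3 - <<'E'
from h import *
o=robot.get_obs();print(o['contact_force'],o['wrist_torque'],np.degrees(np.arctan2(o['orientation'][1][1],o['orientation'][0][1])))
snap('scene','s2');snap('side','d2')
E
python3 -c "
import cv2;a=cv2.imread('pics/s2.png')[165:295,165:285];b=cv2.imread('pics/d2.png')[150:260,260:380];f=lambda a:cv2.resize(a,(400,400),interpolation=cv2.INTER_CUBIC)
cv2.imwrite('pics/c3.png',cv2.hconcat([f(a),f(b)]))"
```

```text
time_s: 5.6
tool_pos: [545.8, -147.4, 88.5]
orientation: [[-0.946, -0.325, -0.001], [-0.325, 0.946, 0.0], [0.001, 0.0, -1.0]]
contact_force: [-8.7, 2.1, 7.6]
width: 17.3
grip_force: 59.7
time_s: 6.1
tool_pos: [545.7, -147.4, 88.5]
orientation: [[-0.999, -0.035, -0.001], [-0.035, 0.999, 0.0], [0.001, 0.0, -1.0]]
contact_force: [-8.7, 2.4, 9.2]
width: 17.7
grip_force: 59.7
[-8.69561976  2.40847548  9.16131505] [0.36982134 1.51314749 0.00558053] 91.97941259468342
```

View pics/c3.png

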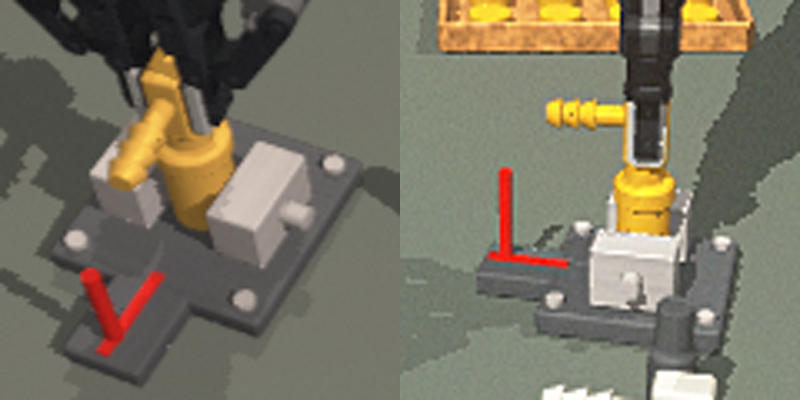

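The barb has followed the gripper without slipping and now sits at about 2°. The pin is at about −6°, so I'll turn the last 0.14 rad, let go and check.

```bash
python3 -m jog '[[0,0,0,-0.07],[0,0,0,-0.07],[0,0,0,0],[0,0,0,0]]'
python3 -m jog '[[0,0,0,0],[0,0,0,0],[0,0,0,0],[0,0,0,0],[0,0,0,0]]' 1
python3 -m jog '[[0,0,0,0],[0,0,0.03,0],[0,0,0.04,0],[0,0,0.04,0],[0,0,0.034,0]]'
python3 - <<'E'
from h import *
snap('wrist','w3');snap('scene','s3')
E
python3 -c "
import cv2;a=cv2.imread('pics/w3.png')[180:320,230:420];cv2.imwrite('pics/c4.png',cv2.resize(a,None,fx=4,fy=4,interpolation=cv2.INTER_CUBIC))"
```

```text
time_s: 6.6
tool_pos: [545.8, -147.3, 88.5]
orientation: [[-0.994, 0.105, -0.001], [0.105, 0.994, 0.0], [0.001, 0.0, -1.0]]
contact_force: [-8.6, 2.5, 8.6]
width: 17.1
grip_force: 59.7
time_s: 7.1
tool_pos: [546.6, -147.6, 87.2]
orientation: [[-0.995, 0.105, 0.0], [0.105, 0.995, 0.0], [-0.0, 0.0, -1.0]]
contact_force: [-0.6, 0.2, 0.1]
width: 85.3
grip_force: 0.0
time_s: 7.6
tool_pos: [546.6, -147.6, 233.5]
orientation: [[-0.995, 0.105, 0.001], [0.105, 0.995, -0.0], [-0.001, -0.0, -1.0]]
contact_force: [1.3, -0.8, 1.2]
width: 85.1
grip_force: 0.0
```

View pics/c4.png

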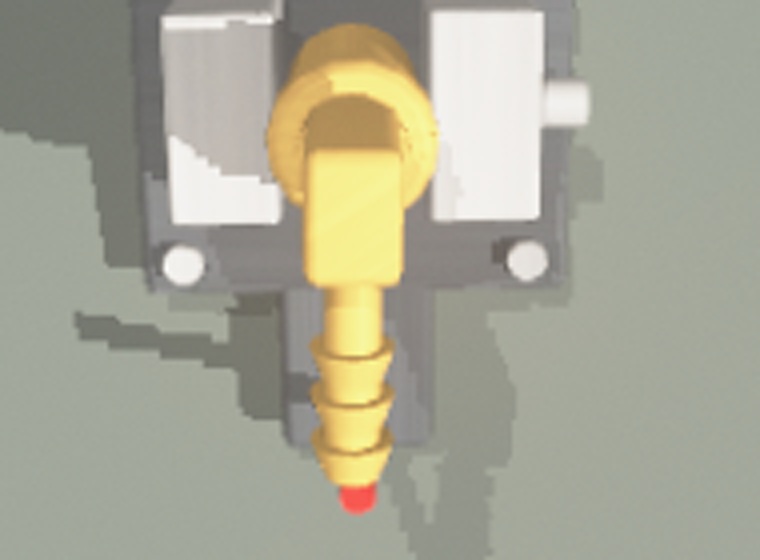

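The barb runs from (353,290) to its tip at (354,485) in the crop, with the red pin directly ahead at (358,500). It is aligned to within a couple of degrees, and the gripper is open and clear above it.

```bash
python3 -m jog '[[0,0,0,0],[0,0,0,0],[0,0,0,0]]' | head -1; python3 -c "
from bench import robot;print(robot.sign_off())"
```

```text
time_s: 8.0
the job is handed in; nothing more can be done
None
```

The brass elbow is screwed in until its barb points at its red pin (within about 2° in the last wrist picture), the gripper has let go and is clear, the nickel elbow was not touched, and the job was handed in at 8.0 s.

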